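# Nest the measuring dippers with handles fanned

### The arm

A 7-joint arm with a two-finger parallel gripper is mounted at the origin on the work surface. World frame = base frame: x ahead of the robot, y to its left, z up, the work surface at z = 0. Lengths are in mm, angles in rad, forces in N, time in s.
With the tool pointing down it reaches from about 400 to 900 mm from the base axis. Payload 5.5 kg.
Tool frame: the origin (TCP) lies at the very end of the fingers, on their centre line; the grasp point (between the pads) lies 19 mm behind it; z points along the fingers, y is the direction in which the jaws open and shut (so a half turn about z gives the same grasp; the last joint's range is limited). The gripper opens to 85 mm and grips with 20 to 120 N. Pads are 22 mm wide; open, the fingers measure 114 mm over their backs; the gripper's body (76 mm by 85 mm) begins 54 mm behind the grasp point. The pads swing forward as they close: fully open they stand 13 mm farther back than shut.
Start: joints at [1.369, 0.501, -0.427, 1.55, 0.221, 1.138, -0.21], TCP at [291.39, -581.026, 231.31] pointing down, gripper open.
Joint ranges: [-2.88, 2.88], [-0.31, 2.03], [-1.54, 1.56], [0.2, 2.42], [-1.41, 4.55], [0.19, 2.02], [-2.57, 2.57]. Speed limits (rad/s): [2.57, 2.57, 3.14, 3.14, 3.14, 3.14, 3.14].

### API

Orientations are given as a 3x3 rotation matrix whose columns are the frame's x, y, z axes.
In Python, from plant import bot gives the robot as it stands.
- The arm moves only by the tool apply_moves, never from a script. Its argument "steps" is a list of rows, each a list of 2 entries, a list of its own where there are three numbers: the shift along the tool's x, y, z normalised to -1 to 1, where 1 is 0.12 m, then the turn, a rotation vector about the tool's x, y, z normalised to -1 to 1, where 1 is pi rad. A call has 1 to 20 rows; each row is the pose to reach, as a shift and turn from the pose measured when the call began, along the tool's axes at that moment, turning the shorter way round; what a row does not reach only later rows make up. A row lasts 1/10 s, in which the tool goes at most 50 mm and 8.59 degrees, less where a joint would pass 70% of its speed; a pose out of reach is approached as far as the arm can. A call with a number of a shift or a turn outside -1 to 1 is refused whole. A call with a gripper value outside its range is refused whole. "claw" is the opening, from 0 (shut) to 1 (fully open), set as the call begins (left out, the last holds). The fingers move at their own pace and stop on an object; the grip force is fixed at half the most. Time passes only in rows, so rows that repeat a pose let the fingers close. It gives the time, the measured TCP pose, the force and the opening at its end, in the units of the state.
- bot.state(): the state, without advancing time (a new reading comes with each control period).
- bot.get_image(name): name is "scene" or "side" or "wrist"; returns (picture, depth): 420x560x3 uint8, red, green, blue; 420x560 float32, mm along the optical axis (not along the pixel's ray), 0 where there is no reading.
- bot.camera_params(name): a dict with "K" (3x3 intrinsics, pixels), "origin" and "rotation" of the camera in the world. Camera axes: x right, y down, z forward; pixel columns grow to the right and rows downward; lengths in mm; the calibration is good to about 2 mm. The wrist camera is an equidistant fisheye: a pixel r from the principal point sees the ray r / f radians off the axis. A picture is of the moment at which its call begins: read the wrist's pose just before it. camera_params takes no time and is no camera call; for the wrist camera it gives the pose at the moment of the call.
- bot.close_job(): hands the job in, once; it reports no verdict.
Trained networks look in the newest picture that a camera, given by its name, has taken for a name from the list of things; names that differ only in an ending like _2 or _b are one class to them, and where a whole thing is asked for, a point or a joint stands for the part that bears it (a point fixed in the world has none). Each returns a list of dicts, best first, with "conf" (0 to 1); they miss things now and then, are a little off and sometimes report something else, mostly with a low value. They report only what shows in the picture. A call takes as long as a camera call. They do not tell look-alikes from the thing itself.
- bot.spot_in(camera, target): "at" ([x, y, z] in mm, in world coordinates, good to about 4 mm: the middle of the surface that is visible of it).
The state is a dict: "time": time; "q": joint angles; "qd": joint speeds; "tau": joint torques, N m; "tcp_pos": TCP position; "eef_rot": TCP orientation; "ft_force": force on the tool from outside, world axes, zero at the start; "ft_torque": the same for the moment, N m; "finger_gap": finger opening in mm.
Only numpy, scipy, OpenCV 4.12 (cv2) and the standard library are available. Lean on these libraries where they do the work, as an engineer would, in place of code of your own. Each camera call takes 0.05 s, during which the arm holds its last target.

### The job

Stack the measuring dippers for storage: stand the white one inside the green one where that stands, then the orange one inside the white one, all upright. Fan the handles in steps of about 60 degrees, the white one to either side of the green and the orange one a further step the same way round, so that no handle lies over another. Leave the black dipper where it is.

Things in the scene. Friction and masses are not known exactly. Their poses are not given: they have to be found in the camera images.
- large: Large green dipper: open round cup, outside diameter 120 mm at rim, 104 at foot, 48 high, wall and floor 4 thick. Straight level handle 14 wide, 14 tall, 42 to 56 mm above the underside, ends 150 mm from the cup's axis. Origin: centre of underside; x along the handle, z up. 260 g. Stands left of the others, handle away from the robot within 35 degrees.
- large_handle (a point): Middle of the green dipper's handle, 80 mm out from the cup's axis, 49 mm above its underside; axes as the dipper's.
- medium: Medium white dipper: open round cup, outside diameter 82 mm at rim, 70 at foot, 56 high, wall and floor 4 thick. Straight level handle 14 wide, 14 tall, 50 to 64 mm above the underside, ends 131 mm from the cup's axis. Origin: centre of underside; x along the handle, z up. 130 g. In a row of three right of the green one. Nested, its handle clears the green rim by 6 mm but not the green handle.
- medium_handle (a point): Middle of the white dipper's handle, 80 mm out from the cup's axis, 57 mm above its underside; axes as the dipper's.
- small: Small orange dipper: open round cup, outside diameter 52 mm at rim, 42 at foot, 64 high, wall and floor 4 thick. Straight level handle 14 wide, 14 tall, 58 to 72 mm above the underside, ends 116 mm from the cup's axis. Origin: centre of underside; x along the handle, z up. 80 g. In the same row. Nested, its handle clears the white rim by 6 mm but not the white handle.
- small_handle (a point): Middle of the orange dipper's handle, 80 mm out from the cup's axis, 65 mm above its underside; axes as the dipper's.
- black: Black dipper, otherwise the same shape, size and axes as the white one; in the same row. Belongs to another set and stays where it is.
Things that resemble listed ones, but are neither listed nor needed, are in the scene too. Of the things like the small, leave any that is turquoise; of the rest the larger one is meant. What is shaped like the medium but purple or red is not meant.

How it is judged:
By the outcome, as a careful person would: the job done as asked, in the order asked, and still so for the second after the job is handed in, with the robot touching nothing.
It also fails if it takes over 64 s, if anything falls off the work surface, if the arm or the gripper's body presses on something with over 40 N, if the wrist force passes 120 N, or if a joint passes its speed limit or range.

## Working session

There is one attempt and no reset: what is moved stays moved. The work goes in short steps, Python scripts to look and compute and a tool call to move; the robot and the scene stay as the last step left them, time stands still between calls to the robot, and variables do not carry over. Pictures are saved under pics/ and viewed, and the job is handed in when it is done.

Besides the shell and the picture viewer there is one more tool, called after ">>>" as name(argument=value, ...) on one line, values as JSON. apply_moves: Moves the arm, as the interface text tells. Scaled input: -1 to 1 covers 0.12 m each way for a shift and pi rad each way for a turn. Its arguments: {"type":"object","properties":{"steps":{"type":"array"},"claw":{"type":"number"}},"required":["steps"]}

```bash
ls; mkdir -p pics; python3 - <<'E'
from plant import bot
import cv2,numpy as np
print(bot.state())
for n in ["scene","side"]:
    p,d=bot.get_image(n)
    cv2.imwrite(f"pics/{n}0.png",p[:,:,::-1]); np.save(f"pics/{n}0_d.npy",d); np.save(f"pics/{n}0_p.npy",p)
    c=bot.camera_params(n); print(n,c)
print(bot.camera_params("wrist"))
E
```

```text
pics
{'time': 0.0, 'q': array([ 1.36924081,  0.5018583 , -0.4267839 ,  1.55148015,  0.22082345,
        1.13826845, -0.21029981]), 'qd': array([ 0.00159982, -0.00307214,  0.00091659, -0.00143617, -0.00163955,
        0.00017648,  0.00047507]), 'tau': array([ 4.93632160e-04, -5.69525099e+01, -5.81584275e+00, -2.80945694e+01,
        1.06771660e-02,  1.18050497e-02, -2.45225220e-05]), 'tcp_pos': array([ 290.97181648, -580.45379421,  230.23959148]), 'eef_rot': array([[ 8.93902286e-01,  4.48261096e-01, -8.32368246e-04],
       [ 4.48261866e-01, -8.93900542e-01,  1.76651593e-03],
       [ 4.78059416e-05, -1.95221157e-03, -9.99998093e-01]]), 'ft_force': array([-0.27450356, -1.15577083, -0.46067474]), 'ft_torque': array([ 0.04617375,  0.01312509, -0.00867755]), 'finger_gap': 85.26428559596407}
scene {'K': array([[402.86780108,   0.        , 284.36887039],
       [  0.        , 402.86780108, 214.27820538],
       [  0.        ,   0.        ,   1.        ]]), 'origin': array([ 931.42753011, -736.6719818 ,  604.83749446]), 'rotation': array([[ 0.80448366,  0.33011622, -0.49379077],
       [ 0.
[... 154 characters left out ...]
  [  0.        , 415.61531129, 208.0583626 ],
       [  0.        ,   0.        ,   1.        ]]), 'origin': array([212.69964865, 458.34088832, 817.61616612]), 'rotation': array([[-0.88148895, -0.37529553,  0.28658418],
       [-0.47206638,  0.68569272, -0.5540567 ],
       [ 0.01142631, -0.62368161, -0.78159496]])}
{'K': array([[325.1922621 ,   0.        , 276.94571841],
       [  0.        , 325.1922621 , 209.9063837 ],
       [  0.        ,   0.        ,   1.        ]]), 'origin': array([ 354.48379554, -547.41425327,  372.55426424]), 'rotation': array([[ 0.44848247, -0.85826776, -0.2494793 ],
       [-0.89379032, -0.43113426, -0.12353993],
       [-0.00152873,  0.27838767, -0.96046758]])}
```

View pics/scene0.png

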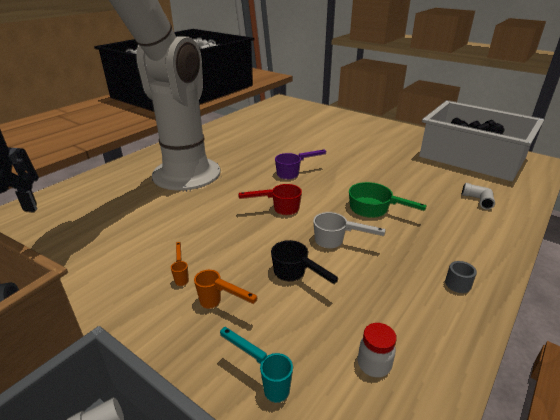

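View pics/side0.png

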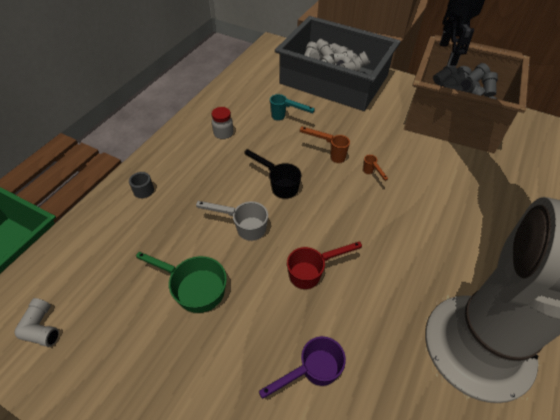

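The scene view shows the green cup at (370,200), white at (330,230), black at (290,262), the larger orange at (208,290), a smaller orange at (180,272), turquoise at (277,375), red at (287,200) and purple at (288,166). In the side view they are green (198,283), white (250,221), black (285,180), large orange (340,149) and small orange (370,163).

Candidates, by scene pixel:
- **White:** (330,230) is the one meant. Black, red and purple have the same shape and are excluded by the text.
- **Orange:** (208,290) is the larger and is the one meant. (180,272) is smaller, and turquoise (277,375) is excluded.

Next I'll measure them.

```bash
cat > h.py <<'E'
import numpy as np,cv2
from scipy.optimize import least_squares
def hsvmask(p,name):
    h=cv2.cvtColor(p,cv2.COLOR_RGB2HSV).astype(int); H,S,V=h[...,0],h[...,1],h[...,2]
    if name=='green': return (H>45)&(H<80)&(S>120)&(V>30)
    if name=='orange': return (H>=4)&(H<14)&(S>200)&(V>70)
    if name=='white': return (S<60)&(V>70)
    if name=='black': return (V<45)
def cloud(p,d,c,m):
    v,u=np.nonzero(m&(d>0)); z=d[v,u]; K=c['K']
    P=np.c_[(u-K[0,2])/K[0,0]*z,(v-K[1,2])/K[1,1]*z,z]
    return P@c['rotation'].T+c['origin'],u,v
E
python3 - <<'E'
from plant import bot
from h import *
import numpy as np
S={'scene':{'green':(330,180,430,222),'white':(308,208,390,252),'orange':(190,265,262,312)},
   'side':{'green':(130,245,232,315),'white':(190,195,275,242),'orange':(295,120,354,166)}}
for n in S:
    p=np.load(f'pics/{n}0_p.npy');d=np.load(f'pics/{n}0_d.npy');c=bot.camera_params(n)
    for o,(a,b,a2,b2) in S[n].items():
        m=np.zeros(p.shape[:2],bool); m[b:b2,a:a2]=1; m&=hsvmask(p,o)
        W,u,v=cloud(p,d,c,m); W=W[W[:,2]>5]
        print(n,o,len(W),np.percentile(W,[1,50,99],axis=0).round().tolist())
        np.save(f'pics/{n}_{o}_W.npy',W)
        for it in ([bot.spot_in(n,{'green':'large','white':'medium','orange':'small'}[o])] if 1 else []):
            print([(q['at'],q['conf']) for q in it][:5])
# crops
p=np.load('pics/scene0_p.npy'); q=np.load('pics/side0_p.npy')
A=cv2.resize(p[180:320,160:420],None,fx=2.6,fy=2.6,interpolation=cv2.INTER_CUBIC)[:300*1]
cv2.imwrite('pics/crop1.png',cv2.resize(p[170:320,160:440],None,fx=2.8,fy=2.8)[...,::-1])
cv2.imwrite('pics/crop2.png',cv2.resize(q[110:320,130:400],None,fx=2.8,fy=2.8)[...,::-1])
E
```

```text
scene green 1284 [[503.0, 108.0, 5.0], [568.0, 170.0, 33.0], [701.0, 222.0, 56.0]]
[([569.9, 164.6, 32.3], 0.62), ([549.8, -194.2, 38.6], 0.54)]
scene white 1191 [[509.0, -68.0, 7.0], [558.0, -18.0, 43.0], [669.0, 10.0, 64.0]]
[([558.3, -21.4, 44.7], 0.85), ([278.2, 193.1, 38.2], 0.72), ([372.0, 0.1, 41.8], 0.69), ([567.0, 169.8, 29.3], 0.24)]
scene orange 966 [[438.0, -377.0, 7.0], [477.0, -353.0, 53.0], [575.0, -331.0, 72.0]]
[([681.0, -430.1, 53.9], 0.85), ([371.4, -352.2, 33.8], 0.62)]
side green 1643 [[501.0, 111.0, 5.0], [582.0, 163.0, 33.0], [695.0, 223.0, 58.0]]
[([574.2, 164.5, 14.6], 0.57)]
side white 837 [[508.0, -66.0, 5.0], [569.0, -41.0, 53.0], [667.0, 11.0, 66.0]]
[([271.1, 194.0, 35.5], 0.83), ([376.4, 4.3, 34.4], 0.71)]
side orange 122 [[440.0, -377.0, 32.0], [469.0, -368.0, 56.0], [563.0, -328.0, 71.0]]
[([676.6, -418.5, 52.3], 0.91), ([471.8, -339.7, 59.3], 0.87), ([360.5, -332.1, 40.0], 0.79), ([560.5, -22.3, 35.8], 0.61)]
```

View pics/crop1.png

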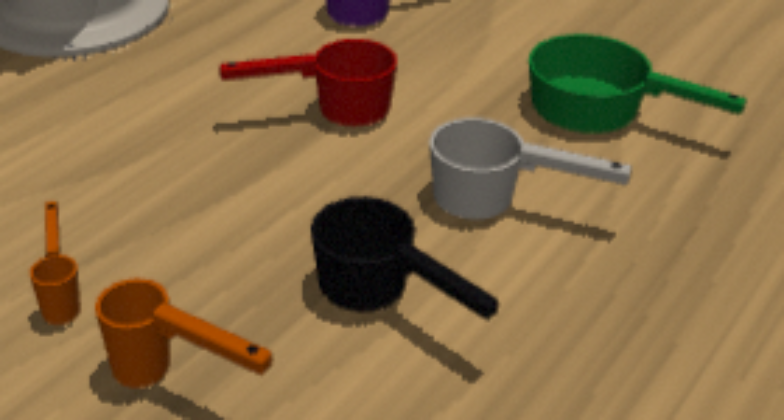

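View pics/crop2.png

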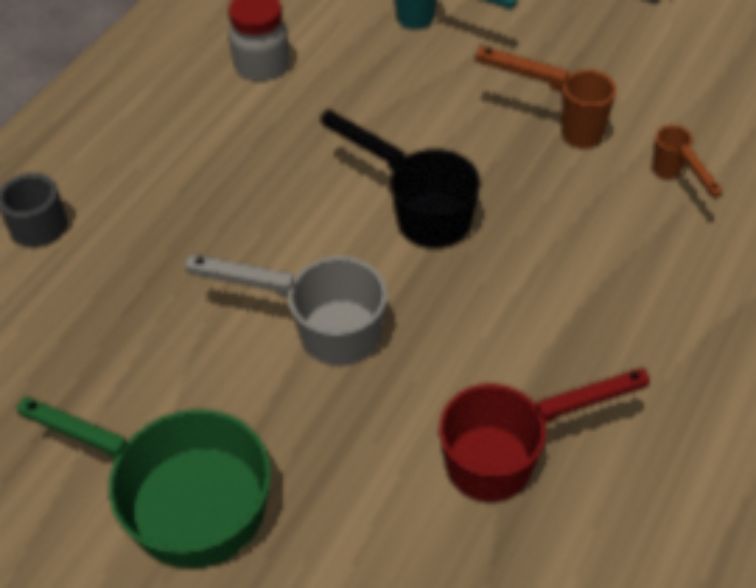

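The crops confirm the choice: the larger orange at (208,290) with its handle pointing away, and the plain white cup. Next I fit the cup and handle model to the depth points from each camera.

```bash
cat >> h.py <<'E'
DIM={'green':(60,52,48,42,150),'white':(41,35,56,50,131),'orange':(26,21,64,58,116),'black':(41,35,56,50,131)}
def seg(r,z,a,b):
    a=np.array(a,float);b=np.array(b,float);ab=b-a
    q=np.c_[r,z]-a; t=np.clip(q@ab/(ab@ab),0,1); return np.linalg.norm(q-t[:,None]*ab,axis=1)
def dist(W,x,y,yaw,z0,dim):
    R,F,H,hz,L=dim; X=W[:,0]-x;Y=W[:,1]-y;z=W[:,2]-z0
    c,s=np.cos(yaw),np.sin(yaw); lx=c*X+s*Y; ly=-s*X+c*Y; r=np.hypot(lx,ly)
    d=np.min([seg(r,z,(F,0),(R,H)),seg(r,z,(F-4,4),(R-4,H)),seg(r,z,(R-4,H),(R,H)),seg(r,z,(0,4),(F-4,4))],axis=0)
    q=np.abs(np.c_[lx-(R-2+L)/2,ly,z-hz-7])-np.array([(L-R+2)/2,7,7])
    b=np.linalg.norm(np.maximum(q,0),axis=1)+np.minimum(q.max(1),0)
    return np.minimum(d,np.abs(b))
def fit(W,dim,x0):
    best=None
    for dy in np.radians([-25,-10,0,10,25]):
        s=least_squares(lambda p:dist(W,p[0],p[1],p[2],p[3],dim),[x0[0],x0[1],x0[2]+dy,0],x_scale=[1,1,.02,1],loss='soft_l1',f_scale=2.,diff_step=1e-4)
        if best is None or s.cost<best.cost: best=s
    p=best.x; return p,np.median(np.abs(dist(W,*p,dim)))
E
python3 - <<'E'
from h import *
for o in ['green','white','orange']:
    Ws=[np.load(f'pics/{n}_{o}_W.npy') for n in('scene','side')]
    for nm,W in zip(('scene','side','both'),Ws+[np.vstack(Ws)]):
        x0={'green':(560,165,-.4),'white':(550,-25,-.3),'orange':(465,-350,-.2)}[o]
        p,r=fit(W,DIM[o],x0); print(o,nm,p[:2].round(1),np.degrees(p[2]).round(1),p[3].round(1),r.round(2))
        if nm!='both': print('  handle top z',np.median(W[np.hypot(W[:,0]-p[0],W[:,1]-p[1])>DIM[o][0]+25][:,2]).round(1), 'cup top z', np.percentile(W[np.hypot(W[:,0]-p[0],W[:,1]-p[1])<DIM[o][0]-1][:,2],98).round(1))
E
```

```text
green scene [560.6 165.1] 5.2 -0.8 1.05
  handle top z 52.8 cup top z 47.7
green side [558.8 166.2] -716.3 1.2 0.57
  handle top z 55.6 cup top z 49.3
green both [558.5 166.2] 4.3 0.9 0.78
white scene [546.1 -28.2] 15.0 -0.6 0.74
  handle top z 61.0 cup top z 55.9
white side [546.6 -28.2] 14.7 0.6 0.77
  handle top z 63.0 cup top z 58.1
white both [546.3 -28.2] 14.9 0.0 0.8
orange scene [ 463.7 -352.4] 5.8 -0.6 0.76
  handle top z 70.1 cup top z 64.2
orange side [ 461.1 -351.2] 4.5 6.3 0.8
  handle top z 69.3 cup top z 64.6
orange both [ 463.4 -351.7] 5.2 -0.6 0.8
```

```bash
cat >> h.py <<'E'
def plan(target,yawdeg):
    from plant import bot
    s=bot.state(); R=s['eef_rot']; t=np.array(target,float)
    d=R.T@(t-s['tcp_pos'])/120
    y=np.radians(yawdeg); Rt=np.array([[np.cos(y),np.sin(y),0],[np.sin(y),-np.cos(y),0],[0,0,-1]])
    rv=cv2.Rodrigues(R.T@Rt)[0].ravel()/np.pi
    print('t',s['time'],'tcp',s['tcp_pos'].round(1),'yaw',np.degrees(np.arctan2(R[1,0],R[0,0])).round(1),'gap',round(s['finger_gap'],1),'F',s['ft_force'].round(1),'q',s['q'].round(2))
    print('shift',d.round(4),'mm',(d*120).round(1),'turn',rv.round(4))
E
python3 -c "
from h import *
plan([623.6,-7.5,180],15)"
```

```text
t 0.4 tcp [ 291.3 -580.9  231.2] yaw 26.6 gap 85.7 F [-0.2 -0.5  0.2] q [ 1.37  0.5  -0.43  1.55  0.22  1.14 -0.21]
shift [ 4.6172 -3.0303  0.4273] mm [ 554.1 -363.6   51.3] turn [-0.0001  0.      0.0646]
```

>>> apply_moves(steps=[[[0.3,-0.2,0],[0,0,0]],[[0.65,-0.43,0],[0,0,0]],[[0.98,-0.64,0],[0,0,0]]], claw=0.6)

```text
time: 0.7
tcp_pos: [362.6, -458.1, 231.1]
eef_rot: [[0.894, 0.447, 0.0], [0.447, -0.894, 0.0], [0.0, -0.0, -1.0]]
ft_force: [2.1, -0.3, 1.2]
finger_gap: 51.0
```

>>> apply_moves(steps=[[[0.35,-0.23,0],[0,0,0]],[[0.7,-0.46,0],[0,0,0]],[[0.98,-0.64,0],[0,0,0]]])

```text
time: 1.0
tcp_pos: [434.8, -334.0, 231.6]
eef_rot: [[0.894, 0.449, 0.001], [0.449, -0.894, 0.0], [0.001, 0.0, -1.0]]
ft_force: [0.6, -0.3, -0.1]
finger_gap: 51.1
```

>>> apply_moves(steps=[[[0.35,-0.23,0],[0,0,0]],[[0.7,-0.46,0],[0,0,0]],[[0.98,-0.64,0],[0,0,0]]])

```text
time: 1.3
tcp_pos: [506.5, -210.0, 232.2]
eef_rot: [[0.893, 0.45, 0.002], [0.45, -0.893, 0.0], [0.002, 0.001, -1.0]]
ft_force: [0.7, 0.0, 1.1]
finger_gap: 51.3
```

>>> apply_moves(steps=[[[0.35,-0.23,0],[0,0,0]],[[0.7,-0.46,0],[0,0,0]],[[0.98,-0.64,0],[0,0,0]]])

```text
time: 1.6
tcp_pos: [578.0, -85.8, 232.8]
eef_rot: [[0.893, 0.451, 0.003], [0.451, -0.893, 0.0], [0.003, 0.001, -1.0]]
ft_force: [-0.1, -0.8, -0.1]
finger_gap: 51.2
```

```bash
python3 -c "
from h import *
plan([623.6,-7.5,180],15)"
```

```text
t 1.6 tcp [578.  -85.8 232.8] yaw 26.8 gap 51.2 F [-0.1 -0.8 -0.1] q [ 0.59  0.42 -0.64  1.72  0.27  1.1  -1.23]
shift [ 0.6318 -0.4115  0.4415] mm [ 75.8 -49.4  53. ] turn [ 0.0002 -0.0009  0.0656]
```

>>> apply_moves(steps=[[[0.35,-0.22,0.2],[0,0,0.04]],[[0.632,-0.412,0.44],[0,0,0.066]],[[0.632,-0.412,0.44],[0,0,0.066]],[[0.632,-0.412,0.44],[0,0,0.066]]])

```text
time: 2.0
tcp_pos: [623.0, -4.8, 178.7]
eef_rot: [[0.965, 0.262, 0.0], [0.262, -0.965, 0.002], [0.001, -0.001, -1.0]]
ft_force: [-0.7, -0.1, 0.7]
finger_gap: 51.3
```

```bash
python3 - <<'E'
from h import *
from plant import bot
c=bot.camera_params('wrist'); p,d=bot.get_image('wrist')
np.savez('pics/w1.npz',p=p,d=d,**c); cv2.imwrite('pics/w1.png',p[...,::-1])
plan([623.6,-7.5,41],15)
E
```

```text
t 2.05 tcp [623.3  -7.3 179.7] yaw 15.0 gap 51.3 F [ 0.  -0.5  0.9] q [ 0.39  0.53 -0.57  1.67  0.33  1.04 -1.6 ]
shift [3.000e-04 1.700e-03 1.156e+00] mm [  0.    0.2 138.7] turn [ 0.0001 -0.0005  0.0002]
```

View pics/w1.png

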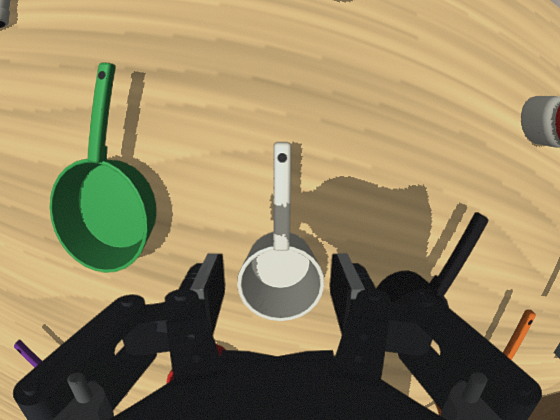

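The wrist view shows the white handle along the tool's x axis at u≈281, centred between the fingers (about 215 and 345), and the green cup at (103,215). I'll use this view as a third measurement.

```bash
cat >> h.py <<'E'
def wcloud(p,d,c,m):
    v,u=np.nonzero(m&(d>0)); z=d[v,u]; K=c['K']
    a=(u-K[0,2])/K[0,0]; b=(v-K[1,2])/K[1,1]; th=np.hypot(a,b); k=np.tan(th)/np.maximum(th,1e-9)
    P=np.c_[a*k*z,b*k*z,z]; return P@c['rotation'].T+c['origin']
E
python3 - <<'E'
from h import *
f=np.load('pics/w1.npz'); p,d=f['p'],f['d']
for o,(a,b,a2,b2),x0 in [('green',(40,55,165,280),(558,166,.07)),('white',(235,135,326,325),(546,-28,.26))]:
    m=np.zeros(d.shape,bool); m[b:b2,a:a2]=1; m&=hsvmask(p,o) if o!='white' else hsvmask(p,'white')
    W=wcloud(p,d,f,m); W=W[W[:,2]>6]
    if o=='white': W=W[np.hypot(W[:,0]-585,W[:,1]+18)<110]; W=W[W[:,2]<80]
    q,r=fit(W,DIM[o],x0); print(o,len(W),q[:2].round(1),np.degrees(q[2]).round(1),q[3].round(1),r.round(2))
E
```

```text
green 6603 [558.9 167.8] 4.3 -0.5 0.39
white 5516 [547.4 -27.1] 15.4 -0.6 0.34
```

>>> apply_moves(steps=[[[0.005,-0.005,0.3],[0,0,0]],[[0.005,-0.005,0.6],[0,0,0]],[[0.005,-0.005,0.8],[0,0,0]]])

```text
time: 2.35
tcp_pos: [623.1, -10.2, 82.7]
eef_rot: [[0.967, 0.256, 0.001], [0.256, -0.967, -0.002], [0.001, 0.002, -1.0]]
ft_force: [0.3, -0.3, 0.4]
finger_gap: 51.0
```

```bash
python3 -c "
from h import *
plan([624.2,-6.6,41],15.2)"
```

```text
t 2.35 tcp [623.1 -10.2  82.7] yaw 14.8 gap 51.0 F [ 0.3 -0.3  0.4] q [ 0.35  0.65 -0.52  1.73  0.41  0.87 -1.66]
shift [ 0.0163 -0.0271  0.3478] mm [ 2.  -3.2 41.7] turn [ 0.0007 -0.0002 -0.0019]
```

>>> apply_moves(steps=[[[0.016,-0.027,0.1],[0,0,-0.002]],[[0.016,-0.027,0.22],[0,0,-0.002]],[[0.016,-0.027,0.32],[0,0,-0.002]],[[0.016,-0.027,0.348],[0,0,-0.002]],[[0.016,-0.027,0.348],[0,0,-0.002]],[[0.016,-0.027,0.348],[0,0,-0.002]]])

```text
time: 2.95
tcp_pos: [624.9, -6.5, 41.8]
eef_rot: [[0.965, 0.262, 0.002], [0.262, -0.965, -0.002], [0.002, 0.002, -1.0]]
ft_force: [-0.5, 0.1, 0.2]
finger_gap: 51.6
```

>>> apply_moves(steps=[[[0,0,0],[0,0,0]],[[0,0,0],[0,0,0]],[[0,0,0],[0,0,0]],[[0,0,0],[0,0,0]],[[0,0,0],[0,0,0]]], claw=0)

```text
time: 3.45
tcp_pos: [625.5, -6.5, 42.4]
eef_rot: [[0.965, 0.263, 0.004], [0.263, -0.965, -0.002], [0.003, 0.003, -1.0]]
ft_force: [0.2, 0.0, 3.0]
finger_gap: 12.6
```

```bash
python3 -c "
from h import *
plan([624.2,-6.6,150],15.2)"
```

```text
t 3.45 tcp [625.5  -6.5  42.4] yaw 15.2 gap 12.6 F [0.2 0.  3. ] q [ 0.33  0.71 -0.49  1.74  0.44  0.8  -1.68]
shift [-7.800e-03  4.000e-04 -8.968e-01] mm [  -0.9    0.  -107.6] turn [ 0.0009 -0.001   0.0001]
```

Gripped, with a 12.6 mm opening on the handle. I'll lift about 105 mm.

>>> apply_moves(steps=[[[0,0,-0.05],[0,0,0]],[[0,0,-0.15],[0,0,0]],[[0,0,-0.3],[0,0,0]],[[0,0,-0.45],[0,0,0]],[[0,0,-0.6],[0,0,0]],[[0,0,-0.75],[0,0,0]],[[0,0,-0.85],[0,0,0]],[[0,0,-0.88],[0,0,0]],[[0,0,-0.88],[0,0,0]],[[0,0,-0.88],[0,0,0]]])

```text
time: 4.45
tcp_pos: [624.5, -6.5, 147.4]
eef_rot: [[0.965, 0.262, 0.003], [0.262, -0.965, -0.002], [0.002, 0.003, -1.0]]
ft_force: [-0.4, -0.1, -2.4]
finger_gap: 12.8
```

```bash
python3 - <<'E'
from h import *
from plant import bot
a=np.radians(64.3)
plan([558.8+78*np.cos(a),167.2+78*np.sin(a),147],64.3)
s=bot.state();c=bot.camera_params('wrist'); p,d=bot.get_image('wrist')
np.savez('pics/w2.npz',p=p,d=d,**c); cv2.imwrite('pics/w2.png',p[...,::-1])
p2,d2=bot.get_image('scene');cv2.imwrite('pics/s2.png',p2[...,::-1])
E
```

```text
t 4.45 tcp [624.5  -6.5 147.4] yaw 15.2 gap 12.8 F [-0.4 -0.1 -2.4] q [ 0.38  0.57 -0.56  1.69  0.36  0.98 -1.62]
shift [ 2.7690e-01 -2.0318e+00 -1.7000e-03] mm [ 3.320e+01 -2.438e+02 -2.000e-01] turn [ 1.100e-03 -2.000e-04 -2.727e-01]
```

View pics/w2.png

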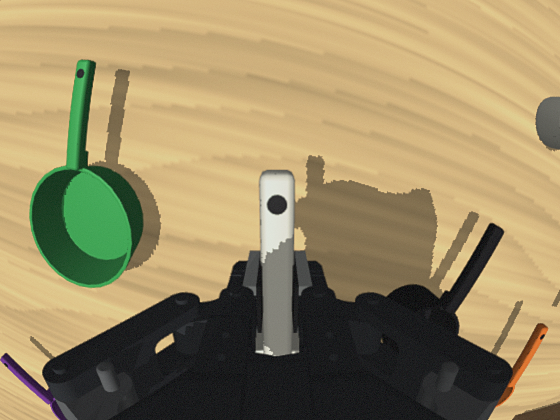

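View pics/s2.png

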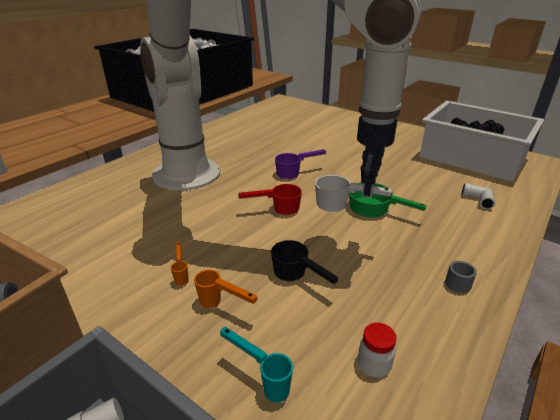

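The white dipper is held level in the scene view at (333,193), with the gripper near (372,180). Now I carry it over the green cup.

>>> apply_moves(steps=[[[0.02,-0.1,0],[0,0,-0.02]],[[0.05,-0.25,0],[0,0,-0.05]],[[0.08,-0.4,0],[0,0,-0.08]],[[0.1,-0.55,0],[0,0,-0.11]],[[0.12,-0.7,0],[0,0,-0.14]],[[0.14,-0.85,0],[0,0,-0.16]],[[0.15,-0.98,0],[0,0,-0.18]],[[0.15,-0.98,0],[0,0,-0.18]]])

```text
time: 5.35
tcp_pos: [609.7, 115.6, 146.6]
eef_rot: [[0.67, 0.742, 0.001], [0.742, -0.67, 0.0], [0.001, 0.001, -1.0]]
ft_force: [-0.4, 0.5, -0.8]
finger_gap: 12.4
```

```bash
python3 -c "
from h import *
plan([593.7,239.7,147],64.3)"
```

```text
t 5.35 tcp [609.7 115.6 146.6] yaw 47.9 gap 12.4 F [-0.4  0.5 -0.8] q [ 0.28  0.61 -0.7   1.7   0.45  1.01 -1.32]
shift [ 0.6784 -0.7922 -0.0033] mm [ 81.4 -95.1  -0.4] turn [ 0.0002 -0.0003 -0.0909]
```

>>> apply_moves(steps=[[[0.08,-0.1,0],[0,0,-0.01]],[[0.2,-0.24,0],[0,0,-0.03]],[[0.35,-0.4,0],[0,0,-0.05]],[[0.5,-0.57,0],[0,0,-0.07]],[[0.62,-0.72,0],[0,0,-0.085]],[[0.678,-0.792,0],[0,0,-0.091]],[[0.678,-0.792,0],[0,0,-0.091]],[[0.678,-0.792,0],[0,0,-0.091]],[[0.678,-0.792,0],[0,0,-0.091]]])

```text
time: 6.25
tcp_pos: [594.4, 237.6, 146.3]
eef_rot: [[0.436, 0.9, 0.001], [0.9, -0.436, -0.001], [-0.001, 0.001, -1.0]]
ft_force: [0.5, -0.2, -1.8]
finger_gap: 12.9
```

```bash
python3 - <<'E'
from h import *
from plant import bot
plan([593.7,239.7,47],64.3)
for n in ('scene','side'):
    p,d=bot.get_image(n); c=bot.camera_params(n)
    np.savez(f'pics/{n}3.npz',p=p,d=d,**c); cv2.imwrite(f'pics/{n}3.png',p[...,::-1])
    m=hsvmask(p,'white'); W,u,v=cloud(p,d,c,m)
    W=W[(np.hypot(W[:,0]-558.8,W[:,1]-167.2)<60)&(W[:,2]>90)&(W[:,2]<190)]
    W2=W.copy(); W2[:,2]-=105
    q,r=fit(W2,DIM['white'],(559,167,1.12)); print(n,len(W),q[:2].round(1),np.degrees(q[2]).round(1),(q[3]+105).round(1),r.round(2))
E
```

```text
t 6.25 tcp [594.4 237.6 146.3] yaw 64.2 gap 12.9 F [ 0.5 -0.2 -1.8] q [ 0.11  0.66 -0.76  1.64  0.51  1.05 -1.26]
shift [ 0.0138 -0.0139  0.8279] mm [ 1.7 -1.7 99.3] turn [ 0.0005  0.0002 -0.0007]
scene 847 [558.6 164.4] 64.5 102.8 0.89
side 1122 [559.2 164.8] 64.1 103.6 0.6
```

View pics/side3.png

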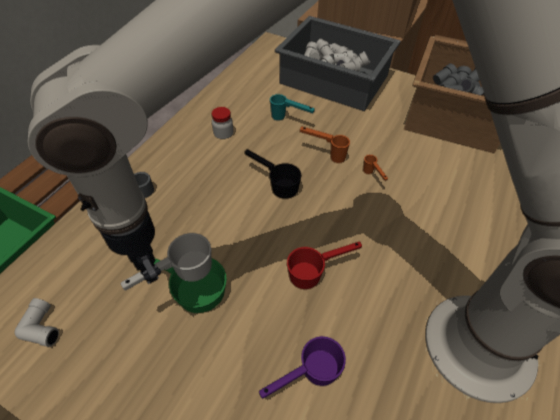

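The side view shows the white cup above the green one, at about (190,258). The fits put its axis at (559, 164.6), 2 mm short in y, with its underside at 103. I'll correct that as I lower it.

>>> apply_moves(steps=[[[0.014,-0.014,0.08],[0,0,0]],[[0.014,-0.014,0.2],[0,0,0]],[[0.014,-0.014,0.32],[0,0,0]],[[0.014,-0.014,0.44],[0,0,0]],[[0.014,-0.014,0.54],[0,0,0]],[[0.014,-0.014,0.62],[0,0,0]],[[0.014,-0.014,0.69],[0,0,0]],[[0.014,-0.014,0.74],[0,0,0]],[[0.014,-0.014,0.77],[0,0,0]],[[0.014,-0.014,0.77],[0,0,0]]])

```text
time: 7.35
tcp_pos: [593.5, 239.9, 53.7]
eef_rot: [[0.436, 0.9, 0.001], [0.9, -0.436, -0.001], [-0.001, 0.001, -1.0]]
ft_force: [0.6, 0.3, -1.8]
finger_gap: 12.6
```

```bash
python3 -c "
from h import *
plan([593.7,239.7,47],64.3)"
```

```text
t 7.35 tcp [593.5 239.9  53.7] yaw 64.2 gap 12.6 F [ 0.6  0.3 -1.8] q [ 0.06  0.77 -0.69  1.69  0.6   0.91 -1.33]
shift [-0.0008  0.002   0.0558] mm [-0.1  0.2  6.7] turn [ 0.0003  0.0002 -0.0007]
```

>>> apply_moves(steps=[[[0,0,0.02],[0,0,0]],[[0,0,0.04],[0,0,0]],[[0,0,0.052],[0,0,0]],[[0,0,0.056],[0,0,0]],[[0,0,0.056],[0,0,0]]])

```text
time: 7.85
tcp_pos: [593.6, 239.9, 47.0]
eef_rot: [[0.436, 0.9, 0.001], [0.9, -0.436, -0.001], [-0.0, 0.001, -1.0]]
ft_force: [0.7, -0.4, -0.8]
finger_gap: 12.6
```

```bash
python3 -c "
from h import *
plan([593.7,239.7,47],64.3)"
```

```text
t 7.85 tcp [593.6 239.9  47. ] yaw 64.2 gap 12.6 F [ 0.7 -0.4 -0.8] q [ 0.05  0.78 -0.69  1.69  0.61  0.9  -1.33]
shift [-0.0011  0.0018 -0.    ] mm [-0.1  0.2 -0. ] turn [ 0.0003  0.0002 -0.0007]
```

>>> apply_moves(steps=[[[0,0,0.008],[0,0,0]],[[0,0,0.012],[0,0,0]],[[0,0,0.012],[0,0,0]]])

```text
time: 8.15
tcp_pos: [593.9, 240.4, 46.3]
eef_rot: [[0.435, 0.9, 0.002], [0.9, -0.435, -0.0], [0.0, 0.002, -1.0]]
ft_force: [-0.5, -1.3, 3.2]
finger_gap: 12.8
```

>>> apply_moves(steps=[[[0,0,0],[0,0,0]],[[0,0,0],[0,0,0]],[[0,0,0],[0,0,0]],[[0,0,0],[0,0,0]]], claw=0.45)

```text
time: 8.55
tcp_pos: [593.8, 240.2, 46.1]
eef_rot: [[0.436, 0.9, 0.001], [0.9, -0.436, -0.001], [0.0, 0.002, -1.0]]
ft_force: [-0.2, 0.9, 0.6]
finger_gap: 38.7
```

>>> apply_moves(steps=[[[0,0,-0.1],[0,0,0]],[[0,0,-0.3],[0,0,0]],[[0,0,-0.6],[0,0,0]],[[0,0,-0.95],[0,0,0]],[[0,0,-1],[0,0,0]],[[0,0,-1],[0,0,0]]])

```text
time: 9.15
tcp_pos: [594.9, 241.0, 168.9]
eef_rot: [[0.436, 0.9, 0.006], [0.9, -0.436, 0.001], [0.003, 0.005, -1.0]]
ft_force: [0.7, -0.2, -0.4]
finger_gap: 38.4
```

```bash
python3 - <<'E'
from h import *
from plant import bot
a=np.radians(5)
plan([463.5+72*np.cos(a),-351.8+72*np.sin(a),180],5)
for n in ('scene','side'):
    p,d=bot.get_image(n); c=bot.camera_params(n)
    np.savez(f'pics/{n}4.npz',p=p,d=d,**c); cv2.imwrite(f'pics/{n}4.png',p[...,::-1])
    m=hsvmask(p,'white'); W,u,v=cloud(p,d,c,m)
    W=W[(np.hypot(W[:,0]-558.8,W[:,1]-167.2)<135)&(W[:,2]>6)&(W[:,2]<75)]
    q,r=fit(W,DIM['white'],(559,167,1.12)); print(n,len(W),q[:2].round(1),np.degrees(q[2]).round(1),(q[3]).round(1),r.round(2))
    m=hsvmask(p,'green'); W,u,v=cloud(p,d,c,m)
    W=W[(np.hypot(W[:,0]-558.8,W[:,1]-167.2)<170)&(W[:,2]>6)&(W[:,2]<75)]
    q,r=fit(W,DIM['green'],(559,167,.08)); print(n,len(W),q[:2].round(1),np.degrees(q[2]).round(1),(q[3]).round(1),r.round(2))
p,d=bot.get_image('wrist');cv2.imwrite('pics/w4.png',p[...,::-1])
E
```

```text
t 9.15 tcp [594.9 241.  168.9] yaw 64.2 gap 38.4 F [ 0.7 -0.2 -0.4] q [ 0.11  0.64 -0.78  1.63  0.5   1.08 -1.25]
shift [-4.6161  1.6818 -0.0984] mm [-553.9  201.8  -11.8] turn [ 0.0009 -0.0017  0.3287]
scene 686 [557.7 166.8] 64.9 3.2 0.87
scene 822 [557.8 166.8] 4.4 -1.0 0.75
side 1150 [558.6 167.1] 64.4 4.1 0.74
side 812 [558.7 166.1] 3.9 0.5 0.46
```

View pics/w4.png

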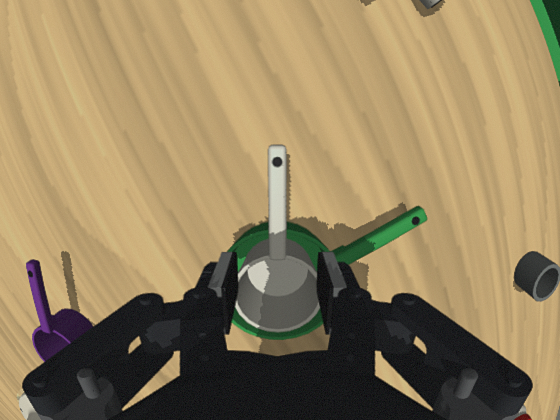

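View pics/side4.png

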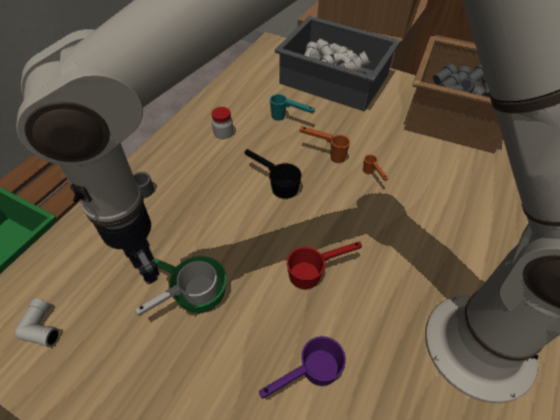

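The white dipper is nested: the fits give (558,167), underside about 3–4, and yaw 64.6° against 4.2° for green. In the wrist view the handles at (278,200) and (380,235) are clear of each other. Now for the orange one.

>>> apply_moves(steps=[[[-0.1,0.03,-0.1],[0,0,0.04]],[[-0.3,0.1,-0.2],[0,0,0.08]],[[-0.5,0.18,-0.25],[0,0,0.125]],[[-0.7,0.25,-0.25],[0,0,0.17]],[[-0.9,0.32,-0.25],[0,0,0.21]],[[-0.95,0.345,-0.25],[0,0,0.255]],[[-0.95,0.345,-0.25],[0,0,0.3]],[[-0.95,0.345,-0.25],[0,0,0.329]],[[-0.95,0.345,-0.25],[0,0,0.329]]], claw=0.6)

```text
time: 10.2
tcp_pos: [579.5, 118.4, 193.6]
eef_rot: [[0.996, 0.085, -0.003], [0.085, -0.996, -0.003], [-0.003, 0.002, -1.0]]
ft_force: [-0.3, -0.3, -0.5]
finger_gap: 50.8
```

```bash
python3 -c "
from h import *
plan([535.2,-345.5,195],5)"
```

```text
t 10.2 tcp [579.5 118.4 193.6] yaw 4.9 gap 50.8 F [-0.3 -0.3 -0.5] q [ 0.19  0.47 -0.58  1.73  0.29  1.03 -1.97]
shift [-6.9840e-01  3.8204e+00 -8.0000e-04] mm [-8.380e+01  4.584e+02 -1.000e-01] turn [ 0.0007  0.0011 -0.0006]
```

>>> apply_moves(steps=[[[-0.05,0.3,0],[0,0,0]],[[-0.11,0.62,0],[0,0,0]],[[-0.175,0.955,0],[0,0,0]]])

```text
time: 10.5
tcp_pos: [567.5, 2.0, 192.7]
eef_rot: [[0.996, 0.09, -0.005], [0.09, -0.996, -0.002], [-0.005, 0.002, -1.0]]
ft_force: [1.7, -0.5, -0.4]
finger_gap: 51.1
```

>>> apply_moves(steps=[[[-0.06,0.35,0],[0,0,0]],[[-0.12,0.68,0],[0,0,0]],[[-0.175,0.955,0],[0,0,0]]])

```text
time: 10.8
tcp_pos: [555.8, -116.7, 191.9]
eef_rot: [[0.996, 0.092, -0.007], [0.092, -0.996, -0.002], [-0.007, 0.002, -1.0]]
ft_force: [0.3, -0.1, -1.2]
finger_gap: 51.3
```

>>> apply_moves(steps=[[[-0.06,0.35,0],[0,0,0]],[[-0.12,0.68,0],[0,0,0]],[[-0.175,0.955,0],[0,0,0]]])

```text
time: 11.1
tcp_pos: [544.1, -235.4, 191.0]
eef_rot: [[0.996, 0.093, -0.009], [0.093, -0.996, -0.002], [-0.009, 0.001, -1.0]]
ft_force: [0.5, -0.3, -0.1]
finger_gap: 51.0
```

```bash
python3 -c "
from h import *
plan([535.2,-345.5,195],5)"
```

```text
t 11.1 tcp [ 544.1 -235.4  191. ] yaw 5.4 gap 51.0 F [ 0.5 -0.3 -0.1] q [ 0.73  0.46 -0.49  1.73  0.25  1.02 -1.32]
shift [-0.1596  0.9067 -0.0305] mm [-19.2 108.8  -3.7] turn [0.0004 0.003  0.002 ]
```

>>> apply_moves(steps=[[[-0.06,0.35,-0.03],[0,0.003,0.002]],[[-0.11,0.66,-0.03],[0,0.003,0.002]],[[-0.16,0.907,-0.03],[0,0.003,0.002]],[[-0.16,0.907,-0.03],[0,0.003,0.002]],[[-0.16,0.907,-0.03],[0,0.003,0.002]]])

```text
time: 11.6
tcp_pos: [534.2, -345.7, 193.5]
eef_rot: [[0.996, 0.087, -0.002], [0.087, -0.996, 0.0], [-0.002, -0.001, -1.0]]
ft_force: [0.6, -0.0, 0.3]
finger_gap: 51.2
```

```bash
python3 - <<'E'
from h import *
from plant import bot
plan([535.2,-345.5,48],5)
c=bot.camera_params('wrist'); p,d=bot.get_image('wrist')
np.savez('pics/w5.npz',p=p,d=d,**c); cv2.imwrite('pics/w5.png',p[...,::-1])
W=wcloud(p,d,c,hsvmask(p,'orange')); W=W[(W[:,2]>6)&(W[:,2]<90)]; W=W[np.hypot(W[:,0]-500,W[:,1]+348)<90]
q,r=fit(W,DIM['orange'],(463,-352,.09)); print(len(W),q[:2].round(1),np.degrees(q[2]).round(1),q[3].round(1),r.round(2))
E
```

```text
t 11.6 tcp [ 534.2 -345.7  193.5] yaw 5.0 gap 51.2 F [ 0.6 -0.   0.3] q [ 0.86  0.52 -0.45  1.62  0.25  1.06 -1.15]
shift [ 1.0200e-02 -5.0000e-04  1.2126e+00] mm [ 1.200e+00 -1.000e-01  1.455e+02] turn [-0.0002  0.0005  0.    ]
335 [ 461.2 -351.1] 6.0 -0.6 0.35
```

View pics/w5.png

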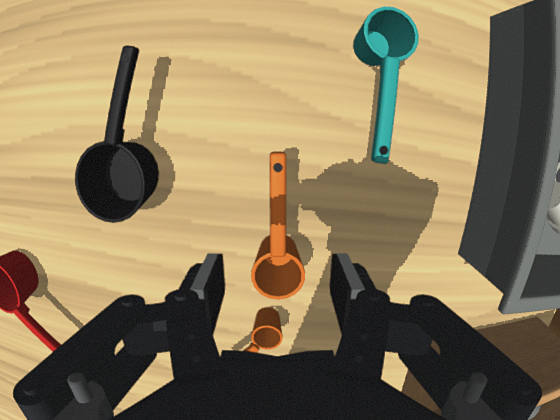

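The wrist view shows the orange handle at (278,205) between the fingers and the cup at (278,275). The small orange is behind it at (267,328), and the black one is at (117,180). I'll refit with a looser mask.

```bash
python3 - <<'E'
from h import *
f=np.load('pics/w5.npz'); p,d=f['p'],f['d']
h=cv2.cvtColor(p,cv2.COLOR_RGB2HSV).astype(int); m=(h[...,0]<16)&(h[...,1]>170)&(h[...,2]>25)
m[:,:240]=0;m[:,315:]=0;m[:145]=0;m[303:]=0
W=wcloud(p,d,f,m); W=W[(W[:,2]>8)&(W[:,2]<90)]; W=W[np.hypot(W[:,0]-520,W[:,1]+348)<92]
q,r=fit(W,DIM['orange'],(463,-352,.09)); print(len(W),q[:2].round(1),np.degrees(q[2]).round(1),q[3].round(1),r.round(2))
a=q[2]; print(q[0]+72*np.cos(a),q[1]+72*np.sin(a))
H=W[np.hypot(W[:,0]-q[0],W[:,1]-q[1])>45]; print('handle top',np.percentile(H[:,2],[5,50,95]))
E
```

```text
3570 [ 461.3 -351.2] 5.8 -0.6 0.38
532.9082423936106 -343.923710173278
handle top [69.42002842 71.26188478 72.52849091]
```

>>> apply_moves(steps=[[[-0.005,-0.013,0.2],[0,0,-0.004]],[[-0.005,-0.013,0.4],[0,0,-0.004]],[[-0.005,-0.013,0.6],[0,0,-0.004]],[[-0.005,-0.013,0.75],[0,0,-0.004]],[[-0.005,-0.013,0.8],[0,0,-0.004]]])

```text
time: 12.15
tcp_pos: [533.4, -339.3, 95.4]
eef_rot: [[0.994, 0.106, -0.004], [0.106, -0.994, 0.004], [-0.004, -0.005, -1.0]]
ft_force: [-0.7, -0.4, -0.3]
finger_gap: 50.9
```

```bash
python3 -c "
from h import *
plan([533.5,-344.2,49],5.7)"
```

```text
t 12.15 tcp [ 533.4 -339.3   95.4] yaw 6.1 gap 50.9 F [-0.7 -0.4 -0.3] q [ 0.83  0.63 -0.42  1.69  0.31  0.89 -1.18]
shift [-0.0019  0.0426  0.3869] mm [-0.2  5.1 46.4] turn [-0.0014  0.0012  0.0021]
```

>>> apply_moves(steps=[[[-0.002,0.043,0.06],[-0.001,0.001,0.002]],[[-0.002,0.043,0.15],[-0.001,0.001,0.002]],[[-0.002,0.043,0.26],[-0.001,0.001,0.002]],[[-0.002,0.043,0.36],[-0.001,0.001,0.002]],[[-0.002,0.043,0.387],[-0.001,0.001,0.002]],[[-0.002,0.043,0.387],[-0.001,0.001,0.002]],[[-0.002,0.043,0.387],[-0.001,0.001,0.002]]])

```text
time: 12.85
tcp_pos: [533.8, -344.4, 49.2]
eef_rot: [[0.995, 0.1, -0.0], [0.1, -0.995, 0.001], [-0.0, -0.001, -1.0]]
ft_force: [0.4, 0.1, -0.3]
finger_gap: 51.2
```

```bash
python3 -c "
from h import *
plan([533.5,-344.2,49],5.7)"
```

```text
t 12.85 tcp [ 533.8 -344.4   49.2] yaw 5.7 gap 51.2 F [ 0.4  0.1 -0.3] q [ 0.82  0.69 -0.39  1.71  0.34  0.81 -1.21]
shift [-0.0023 -0.0016  0.0019] mm [-0.3 -0.2  0.2] turn [-0.0004  0.0001  0.0001]
```

>>> apply_moves(steps=[[[0,0,0],[0,0,0]],[[0,0,0],[0,0,0]],[[0,0,0],[0,0,0]],[[0,0,0],[0,0,0]],[[0,0,0],[0,0,0]]], claw=0)

```text
time: 13.35
tcp_pos: [534.2, -344.7, 49.7]
eef_rot: [[0.995, 0.1, 0.0], [0.1, -0.995, 0.001], [0.0, -0.001, -1.0]]
ft_force: [1.0, -0.1, 3.7]
finger_gap: 13.1
```

>>> apply_moves(steps=[[[0,0,-0.05],[0,0,0]],[[0,0,-0.15],[0,0,0]],[[0,0,-0.3],[0,0,0]],[[0,0,-0.45],[0,0,0]],[[0,0,-0.6],[0,0,0]],[[0,0,-0.75],[0,0,0]],[[0,0,-0.9],[0,0,0]],[[0,0,-1],[0,0,0]],[[0,0,-1],[0,0,0]]])

```text
time: 14.25
tcp_pos: [535.7, -345.5, 172.9]
eef_rot: [[0.995, 0.1, 0.004], [0.1, -0.995, -0.002], [0.004, 0.003, -1.0]]
ft_force: [-0.1, -0.1, -0.3]
finger_gap: 12.4
```

```bash
python3 -c "
from h import *
a=np.radians(124.4)
plan([558.2+72*np.cos(a),166.9+72*np.sin(a),175],5.7)
from plant import bot
p,d=bot.get_image('scene');cv2.imwrite('pics/s6.png',p[...,::-1])"
```

```text
t 14.25 tcp [ 535.7 -345.5  172.9] yaw 5.7 gap 12.4 F [-0.1 -0.1 -0.3] q [ 0.86  0.54 -0.45  1.64  0.27  1.02 -1.15]
shift [ 0.3242 -4.7561 -0.0286] mm [  38.9 -570.7   -3.4] turn [ 0.0008 -0.0013  0.0001]
```

View pics/s6.png

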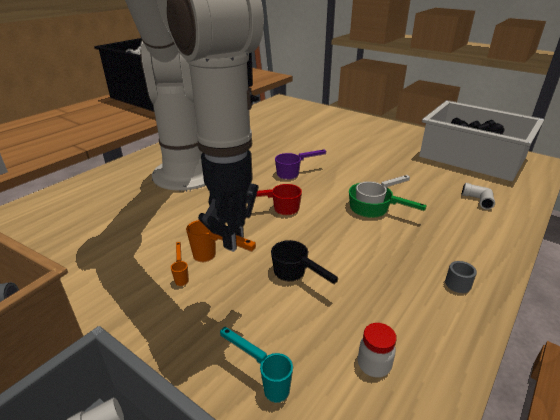

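The orange dipper is held at (203,240), and the nested pair is at (370,197). I'll carry it over.

>>> apply_moves(steps=[[[0.01,-0.1,0],[0,0,0]],[[0.02,-0.28,0],[0,0,0]],[[0.04,-0.5,0],[0,0,0]],[[0.05,-0.73,0],[0,0,0]],[[0.065,-0.95,0],[0,0,0]]])

```text
time: 14.8
tcp_pos: [530.2, -228.2, 169.9]
eef_rot: [[0.995, 0.1, 0.0], [0.1, -0.995, 0.001], [0.001, -0.001, -1.0]]
ft_force: [0.4, -0.5, -0.3]
finger_gap: 12.6
```

>>> apply_moves(steps=[[[0.02,-0.24,0],[0,0,0]],[[0.035,-0.48,0],[0,0,0]],[[0.05,-0.72,0],[0,0,0]],[[0.065,-0.95,0],[0,0,0]]])

```text
time: 15.2
tcp_pos: [525.2, -111.4, 169.0]
eef_rot: [[0.995, 0.102, -0.002], [0.102, -0.995, 0.002], [-0.001, -0.002, -1.0]]
ft_force: [0.1, -0.5, -0.8]
finger_gap: 12.9
```

>>> apply_moves(steps=[[[0.02,-0.24,0],[0,0,0]],[[0.035,-0.48,0],[0,0,0]],[[0.05,-0.72,0],[0,0,0]],[[0.065,-0.95,0],[0,0,0]]])

```text
time: 15.6
tcp_pos: [519.9, 5.0, 168.2]
eef_rot: [[0.995, 0.103, -0.004], [0.103, -0.995, 0.002], [-0.003, -0.002, -1.0]]
ft_force: [0.4, 0.2, -1.4]
finger_gap: 13.0
```

>>> apply_moves(steps=[[[0.02,-0.24,0],[0,0,0]],[[0.035,-0.48,0],[0,0,0]],[[0.05,-0.72,0],[0,0,0]],[[0.065,-0.95,0],[0,0,0]],[[0.065,-0.95,0],[0,0,0]]])

```text
time: 16.1
tcp_pos: [513.8, 125.2, 168.0]
eef_rot: [[0.994, 0.11, -0.005], [0.11, -0.994, 0.005], [-0.005, -0.006, -1.0]]
ft_force: [-0.3, 0.3, -1.6]
finger_gap: 12.6
```

```bash
python3 -c "
from h import *
a=np.radians(124.4)
plan([558.2+72*np.cos(a),166.9+72*np.sin(a),175],124.4)"
```

```text
t 16.1 tcp [513.8 125.2 168. ] yaw 6.3 gap 12.6 F [-0.3  0.3 -1.6] q [ 0.22  0.4  -0.61  1.91  0.27  0.93 -1.99]
shift [ 0.1234 -0.8343 -0.0545] mm [  14.8 -100.1   -6.5] turn [-0.0026 -0.0009 -0.6559]
```

>>> apply_moves(steps=[[[0.01,-0.05,-0.02],[0,0,-0.02]],[[0.02,-0.12,-0.04],[0,0,-0.055]],[[0.03,-0.2,-0.055],[0,0,-0.095]],[[0.04,-0.28,-0.055],[0,0,-0.135]],[[0.05,-0.36,-0.055],[0,0,-0.175]],[[0.06,-0.44,-0.055],[0,0,-0.215]],[[0.07,-0.52,-0.055],[0,0,-0.255]],[[0.08,-0.6,-0.055],[0,0,-0.295]],[[0.09,-0.67,-0.055],[0,0,-0.335]],[[0.1,-0.73,-0.055],[0,0,-0.375]],[[0.11,-0.79,-0.055],[0,0,-0.415]],[[0.123,-0.834,-0.055],[0,0,-0.455]],[[0.123,-0.834,-0.055],[0,0,-0.495]],[[0.123,-0.834,-0.055],[0,0,-0.535]],[[0.123,-0.834,-0.055],[0,0,-0.575]],[[0.123,-0.834,-0.055],[0,0,-0.615]],[[0.123,-0.834,-0.055],[-0.002,-0.001,-0.645]],[[0.123,-0.834,-0.055],[-0.002,-0.001,-0.656]],[[0.123,-0.834,-0.055],[-0.002,-0.001,-0.656]],[[0.123,-0.834,-0.055],[-0.002,-0.001,-0.656]]])

```text
time: 18.1
tcp_pos: [517.2, 226.0, 174.7]
eef_rot: [[-0.564, 0.826, -0.002], [0.826, 0.564, 0.0], [0.001, -0.002, -1.0]]
ft_force: [-0.3, -0.0, -1.8]
finger_gap: 12.5
```

```bash
python3 - <<'E'
from h import *
from plant import bot
a=np.radians(124.4)
plan([558.2+72*np.cos(a),166.9+72*np.sin(a),58],124.4)
s=bot.state();print(s['eef_rot'].round(3).tolist())
for n in ('scene','side'):
    p,d=bot.get_image(n); c=bot.camera_params(n)
    cv2.imwrite(f'pics/{n}7.png',p[...,::-1])
    h=cv2.cvtColor(p,cv2.COLOR_RGB2HSV).astype(int); m=(h[...,0]<16)&(h[...,1]>170)&(h[...,2]>25)
    W,u,v=cloud(p,d,c,m)
    W=W[(np.hypot(W[:,0]-558.8,W[:,1]-167.2)<120)&(W[:,2]>105)&(W[:,2]<230)]
    W[:,2]-=125
    q,r=fit(W,DIM['orange'],(559,167,2.17)); print(n,len(W),q[:2].round(1),np.degrees(q[2]).round(1),(q[3]+125).round(1),r.round(2))
E
```

```text
t 18.1 tcp [517.2 226.  174.7] yaw 124.3 gap 12.5 F [-0.3 -0.  -1.8] q [ 0.33  0.62 -1.07  1.81  0.61  1.09 -0.36]
shift [-0.001   0.0055  0.9727] mm [-1.000e-01  7.000e-01  1.167e+02] turn [-0.0005 -0.0004 -0.0006]
[[-0.564, 0.826, -0.002], [0.826, 0.564, 0.0], [0.001, -0.002, -1.0]]
scene 581 [557.8 165.8] 124.5 123.9 0.79
side 250 [557.8 166.3] 124.1 138.5 0.78
```

View pics/side7.png

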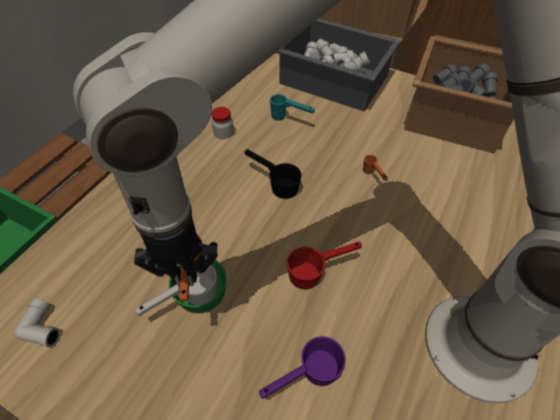

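View pics/scene7.png

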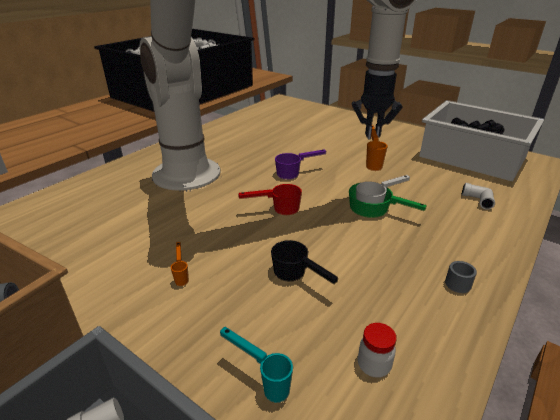

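The orange axis is at (557.8,166), yaw 124.3°, against white's (558.2,166.9), so it is lined up. The scene view shows it upright at (376,155) above the nest at (370,195). Lowering it.

>>> apply_moves(steps=[[[0.005,0,0.06],[0,0,0]],[[0.005,0,0.18],[0,0,0]],[[0.005,0,0.32],[0,0,0]],[[0.005,0,0.46],[0,0,0]],[[0.005,0,0.58],[0,0,0]],[[0.005,0,0.68],[0,0,0]],[[0.005,0,0.76],[0,0,0]],[[0.005,0,0.82],[0,0,0]],[[0.005,0,0.87],[0,0,0]],[[0.005,0,0.9],[0,0,0]],[[0.005,0,0.9],[0,0,0]]])

```text
time: 19.3
tcp_pos: [516.8, 226.6, 66.8]
eef_rot: [[-0.564, 0.826, -0.002], [0.826, 0.564, 0.0], [0.001, -0.001, -1.0]]
ft_force: [-0.2, 0.2, -1.0]
finger_gap: 12.4
```

```bash
python3 -c "
from h import *
plan([517.7,226.8,57.7],124.4)"
```

```text
t 19.3 tcp [516.8 226.6  66.8] yaw 124.3 gap 12.4 F [-0.2  0.2 -1. ] q [ 0.23  0.75 -0.94  1.87  0.76  0.92 -0.47]
shift [-0.0027  0.0069  0.0756] mm [-0.3  0.8  9.1] turn [-0.0004 -0.0003 -0.0004]
```

>>> apply_moves(steps=[[[0,0.006,0.025],[0,0,0]],[[0,0.006,0.05],[0,0,0]],[[0,0.006,0.066],[0,0,0]],[[0,0.006,0.076],[0,0,0]],[[0,0.006,0.08],[0,0,0]],[[0,0.006,0.08],[0,0,0]]])

```text
time: 19.9
tcp_pos: [517.3, 227.4, 57.6]
eef_rot: [[-0.564, 0.826, -0.002], [0.826, 0.564, 0.0], [0.001, -0.001, -1.0]]
ft_force: [-2.0, 0.1, 4.5]
finger_gap: 12.7
```

```bash
python3 -c "
from h import *
plan([517.7,226.8,57.7],124.4)"
```

```text
t 19.9 tcp [517.3 227.4  57.6] yaw 124.4 gap 12.7 F [-2.   0.1  4.5] q [ 0.22  0.76 -0.92  1.88  0.77  0.91 -0.48]
shift [-0.0058 -0.0002 -0.0007] mm [-0.7 -0.  -0.1] turn [-0.0004 -0.0003 -0.0003]
```

It's seated, with +4.5 N contact. Now I release and retreat.

>>> apply_moves(steps=[[[0,0,0],[0,0,0]],[[0,0,0],[0,0,0]],[[0,0,0],[0,0,0]],[[0,0,0],[0,0,0]]], claw=0.42)

```text
time: 20.3
tcp_pos: [517.4, 227.2, 57.5]
eef_rot: [[-0.564, 0.826, -0.002], [0.826, 0.564, 0.0], [0.001, -0.001, -1.0]]
ft_force: [0.3, 0.4, -0.9]
finger_gap: 35.9
```

>>> apply_moves(steps=[[[0,0,-0.08],[0,0,0]],[[0,0,-0.25],[0,0,0]],[[0,0,-0.5],[0,0,0]],[[0,0,-0.85],[0,0,0]],[[0,0,-1],[0,0,0]],[[0,0,-1],[0,0,0]]])

```text
time: 20.9
tcp_pos: [519.4, 228.4, 180.9]
eef_rot: [[-0.564, 0.826, 0.004], [0.826, 0.564, 0.002], [-0.001, 0.004, -1.0]]
ft_force: [-0.2, 0.1, -0.3]
finger_gap: 36.0
```

>>> apply_moves(steps=[[[0.1,0,-0.3],[0,0,0]],[[0.2,0,-0.6],[0,0,0]],[[0.3,0,-0.8],[0,0,0]],[[0.3,0,-0.8],[0,0,0]]])

```text
time: 21.3
tcp_pos: [498.4, 260.8, 279.7]
eef_rot: [[-0.566, 0.824, 0.008], [0.824, 0.566, 0.005], [-0.001, 0.009, -1.0]]
ft_force: [-0.3, 0.5, 0.1]
finger_gap: 35.8
```

```bash
python3 - <<'E'
from h import *
from plant import bot
def run(n,p,cl):
    h=cv2.cvtColor(p,cv2.COLOR_RGB2HSV).astype(int)
    for o,g,R in (('green',(559,167,.08),170),('white',(559,167,1.13),135),('orange',(558,167,2.17),120)):
        m=hsvmask(p,o) if o!='orange' else (h[...,0]<16)&(h[...,1]>170)&(h[...,2]>25)
        W=cl(m); W=W[(np.hypot(W[:,0]-558.8,W[:,1]-167.2)<R)&(W[:,2]>(15 if o=='orange' else 6))&(W[:,2]<90)]
        if len(W)<60: print(n,o,len(W)); continue
        q,r=fit(W,DIM[o],g); print(n,o,len(W),q[:2].round(1),np.degrees(q[2]).round(1),q[3].round(1),r.round(2))
ims=[]
for n in ('scene','side'):
    p,d=bot.get_image(n); c=bot.camera_params(n); cv2.imwrite(f'pics/{n}8.png',p[...,::-1]); run(n,p,lambda m:cloud(p,d,c,m)[0])
    a,b=((300,120) if n=='scene' else (100,200)); ims.append(cv2.resize(p[b:b+140,a:a+160],None,fx=2.5,fy=2.5))
cv2.imwrite('pics/crop8.png',np.hstack(ims)[...,::-1])
c=bot.camera_params('wrist');p,d=bot.get_image('wrist');cv2.imwrite('pics/w8.png',p[...,::-1]); run('wrist',p,lambda m:wcloud(p,d,c,m))
s=bot.state();print(s['time'],s['tcp_pos'],s['ft_force'])
E
```

```text
scene green 825 [557.9 166.5] 4.4 -1.1 0.85
scene white 430 [557.4 167.2] 64.7 3.3 0.86
scene orange 327 [559.5 165.7] 124.7 7.0 0.86
side green 670 [558.7 166.1] 3.9 0.3 0.48
side white 761 [559.4 166.6] 64.9 4.1 0.7
side orange 742 [558.8 166.9] 124.1 7.9 0.57
wrist green 1194 [559.  167.9] 2.4 -0.4 0.34
wrist white 2547 [558.9 168.5] 64.4 3.6 0.38
wrist orange 2152 [559.1 168.2] 125.5 7.5 0.46
21.45 [498.41576485 256.70316459 275.37327127] [ 0.66781098 -0.06506715 -0.60381432]
```

View pics/crop8.png

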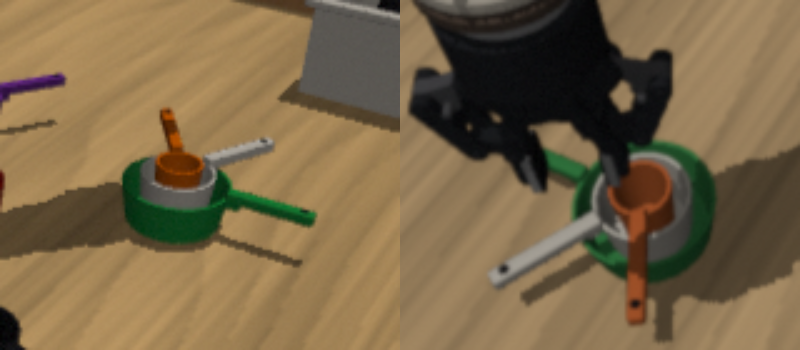

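View pics/w8.png

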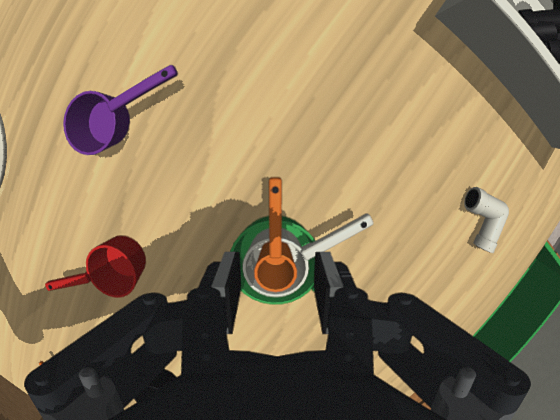

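View pics/scene8.png

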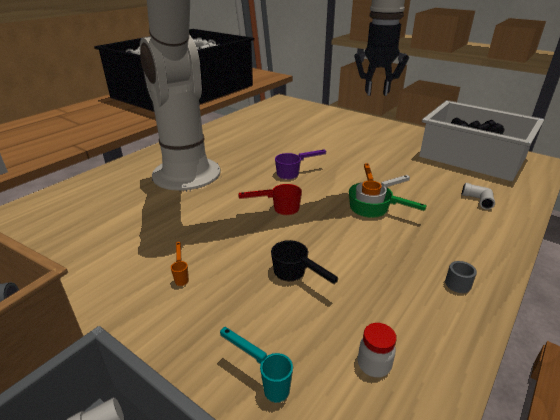

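The stack stands at scene (370,195), with the handles fanned in steps of about 60° and the black dipper unmoved at (290,262). The gripper is well clear, so I'm handing in.

```bash
python3 -c "
from plant import bot
print(bot.close_job(), bot.state()['time'])"
```

```text
the job is handed in; nothing more can be done
the job is handed in; nothing more can be done
```

The white dipper now stands inside the green one, and the larger orange dipper stands inside the white. The job was handed in at about 21.5 s of the 64 s allowed; no verdict is reported.

- **Stack:** In the last fits from three cameras, the three cup axes agree within about 2 mm in each view. The undersides stand at about 0, 3–4 and 7–8 mm, so all three are seated and upright.
- **Handles:** They point at about 4°, 65° and 125°, so each step is about 60° and no handle lies over another.
- **Left alone:** The black dipper and the look-alikes still show where they were in the last scene picture. I checked the black one by eye only, not by measurement.
- **Forces and clearance:** The wrist force readings stayed below 5 N. At hand-in the gripper was about 200 mm above the stack.
- **Disagreements:** The wrist camera read the green handle at 2.4°, while the two fixed cameras read about 4°; the gripper partly hid it. Earlier side-camera height fits of the orange dipper, before grasping and while held, were 6 to 14 mm off; few pixels were visible, so I did not use them.

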